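# Show an objective's front lens to the inspection camera

## Robot

A 7-joint arm with a two-finger parallel gripper is mounted at the origin on the work surface. World frame = base frame: x ahead of the robot, y to its left, z up, the work surface at z = 0. Lengths are in mm, angles in rad, forces in N, time in s.
With the tool pointing down it reaches from about 425 to 875 mm from the base axis. Payload 9.9 kg.
Tool frame: the origin (TCP) lies midway between the tips of the shut fingers; the grasp point (between the pads) lies 19 mm behind it; z points along the fingers, y is the line along which they close (so a half turn about z gives the same grasp; the last joint's range is limited). The gripper opens to 85 mm and grips with 20 to 120 N. Pads are 22 mm wide; open, the fingers measure 114 mm over their backs; the gripper's body (76 mm by 85 mm) begins 54 mm behind the grasp point. The pads swing forward as they close: fully open they stand 13 mm farther back than shut.
Start: joints at [-1.274, 0.576, 0.025, 1.437, -0.015, 1.129, -0.057], TCP at [250.866, 626.654, 231.289] pointing down, gripper open.
Joint ranges: [-2.76, 2.76], [-0.34, 2.15], [-1.52, 1.57], [0.19, 2.46], [-1.09, 4.23], [0.17, 1.99], [-2.82, 2.82]. Speed limits (rad/s): [2.22, 2.22, 3.01, 3.01, 3.14, 3.14, 3.14].

## Interface

Orientations are given as a unit quaternion [w, x, y, z].
In Python, from plant import * gives the robot as it stands. Calls block until the motion is done:
- move_pose(position, orientation): joint-space move of the TCP to a pose.
- move_straight(position, attitude=None, v=150): straight line of the TCP; attitude=None keeps the orientation; v is the mean speed in mm/s.
- movej(angles): joint-space move.
- grip(opening, f_grip=None): opening from 0.0 (shut) to 1.0 (fully open); f_grip is the grip in N (None keeps the last); returns when the fingers have stopped.
- sleep(seconds).
- solve_ik(position, orientation): joint angles nearest the present ones, or None.
- get_image(name): name is "scene" or "top" or "wrist"; returns a dict with "pixels" (384x512x3 uint8, red, green, blue), "fx", "fy", "cx", "cy" (pixels), "R" (3x3) and "t" (3): a world point X has camera coordinates R X + t. Camera axes: x right, y down, z forward; pixel columns grow to the right and rows downward; lengths in mm; the calibration is good to about 2 mm. The wrist camera is an equidistant fisheye: a pixel r from the principal point sees the ray r / f radians off the axis. A picture is of the moment at which its call begins. There is no depth.
A pose or a line that the arm cannot do raises Unreachable and nothing moves.
- job_done(): hands the job in; it is judged then, once.
Trained networks look in a picture, given as the dict that the camera call returned (one of the last four; its "shot" number tells which), for a name from the list of things; names that differ only in an ending like _2 or _b are one class to them, and where a whole thing is asked for, a point or a joint stands for the part that bears it (a point fixed in the world has none). Each returns a list of dicts, best first, with "score" (0 to 1); they miss things now and then, are a little off and sometimes report something else, mostly with a low value. They report only what shows in the picture. A call takes as long as a camera call.
- look_for(name, picture): "position" ([x, y, z] in mm, in world coordinates, good to about 4 mm: the middle of the surface that is visible of it).
- masks_of(name, picture): "pixels" (384x512 bool, what is visible of it).
- mark_of(name, picture): "position" ([x, y, z] in mm, in world coordinates, good to about 4 mm: a listed point, or the origin of a listed thing).
Readings, each from a call of its own:
- read_time(): time.
- read_joint_positions(): joint angles.
- read_qvel(): joint speeds.
- read_effort(): joint torques, N m.
- read_tcp_pos(): TCP position.
- read_orientation(): TCP orientation.
- read_ft_force(): force on the tool from outside, world axes, zero at the start.
- read_ft_torque(): the same for the moment, N m.
- read_grip_width(): opening from 0.0 (shut) to 1.0 (fully open).
- read_grip_force(): force on a finger pad.
Only numpy, scipy, OpenCV 4.12 (cv2) and the standard library are available. Lean on these libraries where they do the work, as an engineer would, in place of code of your own. Each camera call takes 0.05 s, during which the arm holds its last target. There are 200 camera calls.

## Task

Take the longest of the three microscope objectives out of the storage block and hold it in the air over the small inspection camera so that its front lens (the tapered end, down in the well) looks straight into the camera's lens, centred on it and level with the tip of the thin gauge rod beside it, 60 mm from the camera's lens. Do not let the objective touch the camera, and leave the camera, the block's other objectives and the things nearby where they are. Finish while holding it there, still and gripped: do not put it down or let go.

Things in the scene. Friction and masses are not known exactly. Their poses are not given: they have to be found in the camera images.
- obj_long: longest objective, 66 mm, about 130 g. Origin: centre of its front lens (tapered end, at the bottom in the well); z runs along the barrel to the threaded end. From the origin along z: 0-14 mm taper, 10 to 24 mm diameter; 14-60 mm plain round 24 mm barrel (grip here); 60-66 mm thread, 20 mm diameter. In the well the lowest 20 mm are hidden, 46 mm stand above the block
- obj_mid: the middle objective, same shape and materials, 53 mm long (33 mm above the block); origin and axes as for the longest. To be left in its well
- obj_short: the shortest objective, same shape, 42 mm long (22 mm above the block); origin and axes as for the longest. To be left in its well
- stand: black storage block fixed to the bench, 62 x 180 x 28 mm (its x, y, z); origin at the centre of its underside, z up. Three round wells in a row along its y axis at -56, 0 and +56 mm, 26.5 mm wide, 20 mm deep from the top; any objective may be in any well. Free bench along both long sides
- camera: inspection camera: steel foot 110 x 120 x 12 mm fixed to the bench, white yoke 66 mm high, 94 mm wide over its knobs, with the head on a stiff tilt pivot 52 mm above the bench. Origin at the centre of the foot's underside, z up. The head leans from upright towards the foot's -x side (roughly towards the robot) by 17 to 32 degrees
- cam_lens (a point): centre of the camera head's front glass. Its z axis is the direction in which the camera looks: upwards, leaning towards the robot. The head is a white cylinder 44 mm in diameter with a black lens barrel of 37 mm; the glass is 55 mm from the tilt pivot
- focus (a point): the point in the air on the camera's axis, 60 mm out from the glass, where the objective's front lens belongs; same axes as cam_lens. A thin gauge rod (4 mm) fixed to the head runs parallel to the axis, 42 mm to the side (the head's +y), and its tip is level with this point
- slide_box: closed grey box for slides, 87 x 102 x 34 mm, loose on the bench beyond the work; origin at the centre of its underside. Bystander
- jar: amber glass jar with a black lid, 56 mm in diameter, 75 mm high, loose on the bench; origin at the centre of its underside. Bystander

How it is judged:
By the outcome, as a careful person would: the job done as asked, in the order asked, and still so for the second after the job is handed in, while the arm keeps its last pose, push and grip.
It also fails if it takes over 38 s, if anything falls off the work surface, if the arm or the gripper's body presses on something with over 40 N, if the wrist force passes 120 N, or if a joint passes its speed limit or range.

## Working session

There is one attempt and no reset: what is moved stays moved. The work goes in short steps, each a Python script; the robot and the scene stay as the last script left them, time stands still between calls to the robot, and variables do not carry over. Pictures are saved under pics/ and viewed, at most 10 in all, crops included, and the job is handed in when it is done.

```bash
mkdir -p pics; cat > h.py <<'E'
from plant import *
import numpy as np, cv2
def save(p,n): cv2.imwrite('pics/'+n+'.png',cv2.cvtColor(p['pixels'],cv2.COLOR_RGB2BGR))
E
python3 - <<'E'
from h import *
for c in ("scene","top"):
    p=get_image(c); save(p,c+'0')
    print(c,p['fx'],p['cx'],p['cy'],np.round(-p['R'].T@p['t']),np.round(p['R'],3).tolist())
    for n in ("obj_long","obj_mid","obj_short","stand","camera","cam_lens","focus","slide_box","jar"):
        r=mark_of(n,p); print(n,[(np.round(d['position']).tolist(),round(d['score'],2)) for d in r[:2]])
print(read_time(),read_orientation())
a=cv2.imread('pics/scene0.png');b=cv2.imread('pics/top0.png')
cv2.imwrite('pics/both.png',cv2.resize(np.vstack([a,b]),None,fx=.78,fy=.78))
E
```

```text
scene 353.14274570083654 253.25199259334164 188.43483161626364 [1120. -111.  733.] [[0.343, 0.939, -0.006], [0.691, -0.257, -0.676], [-0.637, 0.228, -0.737]]
obj_long [([632.0, -163.0, 11.0], 0.7)]
obj_mid [([630.0, -216.0, 12.0], 0.57)]
obj_short [([619.0, -277.0, 10.0], 0.66)]
stand [([633.0, -216.0, 2.0], 0.93)]
camera [([630.0, 204.0, -2.0], 0.58)]
cam_lens [([610.0, 198.0, 103.0], 0.87)]
focus [([630.0, -216.0, 12.0], 0.68)]
slide_box [([780.0, -4.0, 5.0], 0.63)]
jar [([447.0, 438.0, 0.0], 0.9)]
top 359.5112289429283 255.5020450574668 190.10184569402355 [ 471.  102. 1195.] [[0.014, -1.0, 0.0], [-0.991, -0.014, -0.13], [0.13, 0.002, -0.992]]
obj_long [([636.0, -165.0, 10.0], 0.52)]
obj_mid [([628.0, -215.0, 6.0], 0.59)]
obj_short [([617.0, -274.0, 9.0], 0.49)]
stand [([626.0, -217.0, 0.0], 0.74)]
camera [([626.0, 202.0, 1.0], 0.6)]
cam_lens [([610.0, 202.0, 101.0], 0.56)]
focus [([590.0, 203.0, 159.0], 0.78), ([627.0, -217.0, 1.0], 0.34)]
slide_box [([778.0, -2.0, 4.0], 0.94)]
jar [([444.0, 434.0, 2.0], 0.67)]
1.0 [-1.37841869e-05  1.89259785e-01  9.81927051e-01 -1.52327080e-05]
```

View pics/both.png

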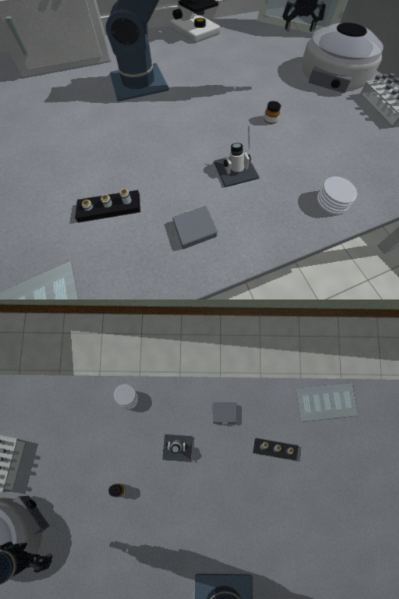

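Both views agree. The block is at about (629,-216) with the long objective at its +y end, and the camera is at about (628,203), leaning towards the robot. Next I'll take close wrist views of both.

```bash
cat >> h.py <<'E'
from scipy.spatial.transform import Rotation as Ro
def quat(x,y,z):
    q=Ro.from_matrix(np.column_stack([x,y,z])).as_quat(); return [q[3],q[0],q[1],q[2]]
def down(yaw,): # tool y axis at angle yaw in the world, z down
    y=np.array([np.cos(yaw),np.sin(yaw),0]); z=np.array([0,0,-1.]); return quat(np.cross(y,z),y,z)
E
python3 - <<'E'
from h import *
import pickle
out=[]
def look(names,tag):
    p=get_image("wrist"); save(p,tag); p={**p}
    C=-p['R'].T@p['t']; print(tag,'cam',np.round(C),'axis',np.round(p['R'][2],2), read_time())
    d={}
    for n in names:
        r=mark_of(n,p); d[n]=[(x['position'],x['score']) for x in r]
        print(' ',n,[(np.round(x['position'],1).tolist(),round(x['score'],2)) for x in r[:2]])
    out.append((tag,p,d))
cn=("camera","cam_lens","focus")
for i,(pos,yaw) in enumerate([([560,300,290],1.2),([470,200,290],1.2),([560,110,290],1.2)]):
    move_pose(pos,down(yaw)); look(cn,f'w{i}')
# over the block
move_pose([600,-190,230],down(-.14)); look(("obj_long","obj_mid","obj_short","stand"),'w3')
print(read_joint_positions())
pickle.dump(out,open('out.pkl','wb'))
a=[cv2.imread(f'pics/w{i}.png') for i in range(4)]
cv2.imwrite('pics/q.png',cv2.resize(np.vstack([np.hstack(a[:2]),np.hstack(a[2:])]),(800,600),interpolation=cv2.INTER_AREA))
E
```

```text
w0 cam [489. 329. 432.] axis [ 0.28 -0.11 -0.96] 2.7083
  camera [([628.6, 201.4, 2.2], 0.68)]
  cam_lens [([611.2, 204.7, 103.9], 0.66)]
  focus [([588.2, 199.5, 159.0], 0.97)]
w1 cam [399. 227. 433.] axis [ 0.28 -0.11 -0.95] 3.5083
  camera [([628.7, 201.3, 1.9], 0.66)]
  cam_lens [([609.7, 203.9, 102.5], 0.75)]
  focus [([588.9, 200.3, 160.2], 0.76)]
w2 cam [490. 137. 432.] axis [ 0.28 -0.11 -0.96] 4.2833
  camera [([630.2, 202.1, 1.9], 0.58)]
  cam_lens [([608.5, 204.1, 103.9], 0.93), ([624.7, -216.3, 1.1], 0.41)]
  focus [([588.0, 199.8, 162.0], 0.78)]
w3 cam [ 611. -113.  373.] axis [-0.04 -0.29 -0.95] 5.6583
  obj_long [([634.4, -161.2, 4.2], 0.78), ([780.9, -2.5, 1.1], 0.36)]
  obj_mid [([624.1, -218.2, 7.6], 0.93), ([615.3, -271.6, 8.9], 0.66)]
  obj_short []
  stand [([625.4, -216.9, -2.3], 0.78)]
[-0.05727791  0.54827995  0.47726668  1.57946092 -0.27549151  1.08083322
  0.35280214]
```

View pics/q.png

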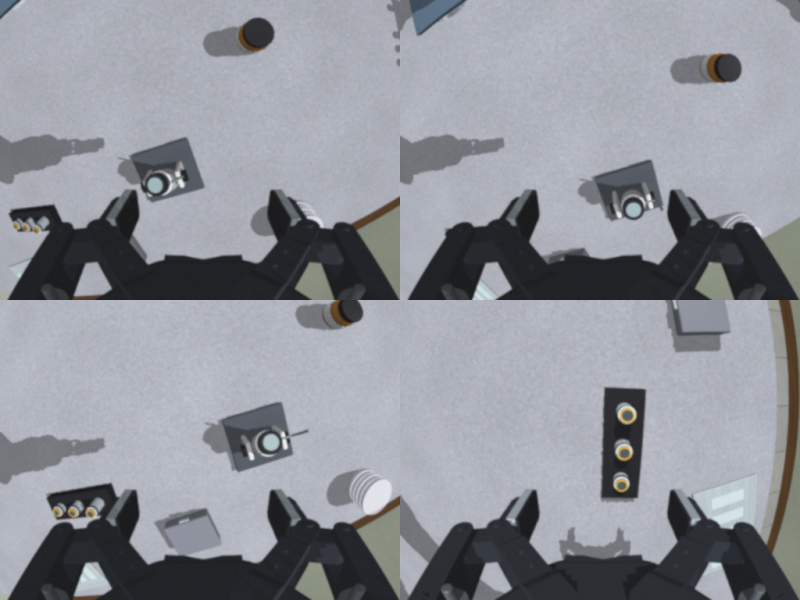

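```bash
cat >> h.py <<'E'
def proj(p,X):
    c=np.asarray(X,float)@p['R'].T+p['t']; r=np.hypot(c[...,0],c[...,1])+1e-9
    k=np.arctan2(r,c[...,2])/r
    return np.stack([p['fx']*c[...,0]*k+p['cx'],p['fy']*c[...,1]*k+p['cy']],-1).astype(np.float32)
def ortho(p,x0,y0,z,h=80,s=3): # rows: +x up, cols: +y left
    g=(np.arange(2*h*s)-h*s)/s
    X=np.stack([x0-g[:,None]+0*g[None],y0-g[None]+0*g[:,None],z+0*g[None]+0*g[:,None]],-1)
    m=proj(p,X); return cv2.remap(p['pixels'],m,None,cv2.INTER_LINEAR)[:,:,::-1].copy()
E
python3 - <<'E'
from h import *
import pickle
out=pickle.load(open('out.pkl','rb'))
s=2.5;h=80;tiles=[]
for tag,p,d in out:
    if tag!='w3': o=ortho(p,629,202,12,h,3); dark=None
    else: o=ortho(p,626,-217,28,100,2.4)
    o=o[:480,:480] 
    sc=3 if tag!='w3' else 2.4; c=np.array([629,202]) if tag!='w3' else np.array([626,-217]); H=80 if tag!='w3' else 100
    g=o.max(2); th=115 if tag!='w3' else 90
    m=(g<th).astype(np.uint8); m=cv2.morphologyEx(m,cv2.MORPH_OPEN,np.ones((9,9)))
    n,l,st,ce=cv2.connectedComponentsWithStats(m); 
    k=1+np.argmax(st[1:,4]); hull=cv2.convexHull(np.argwhere(l==k)[:,::-1].astype(np.int32))
    r=cv2.minAreaRect(hull); b=cv2.boxPoints(r)
    W=np.stack([c[0]-(b[:,1]/sc-H),c[1]-(b[:,0]/sc-H)],-1)
    print(tag,'size',np.round(np.array(r[1])/sc,1),'ang',round(r[2],1),'centre',np.round(W.mean(0),1),'corners',np.round(W,1).tolist())
    cv2.polylines(o,[b.astype(np.int32)],True,(0,0,255),1)
    tiles.append(cv2.resize(o,(400,400))[:, :])
cv2.imwrite('pics/orth.png',cv2.resize(np.vstack([np.hstack(tiles[:2]),np.hstack(tiles[2:])]),(600,600)))
E
```

```text
w0 size [125.  109.3] ang 3.3 centre [625.3 195.9] corners [[574.4, 261.4], [683.5, 255.1], [676.3, 130.4], [567.2, 136.6]]
w1 size [119.3 126.5] ang 3.1 centre [632.1 196.4] corners [[572.2, 259.4], [698.5, 252.5], [692.0, 133.4], [565.7, 140.3]]
w2 size [119.5 108.6] ang 3.1 centre [625.4 196.5] corners [[574.4, 259.1], [682.8, 253.2], [676.3, 133.9], [567.9, 139.8]]
w3 size [179.9  60.8] ang 9.5 centre [ 626.6 -218.1] corners [[611.4, -124.4], [671.3, -134.3], [641.7, -311.8], [581.8, -301.8]]
```

View pics/orth.png

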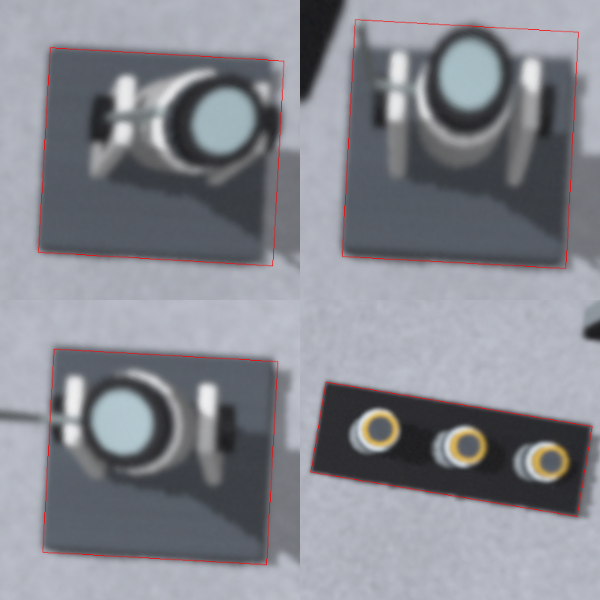

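```bash
cat >> h.py <<'E'
def projp(p,X):
    c=np.asarray(X,float)@p['R'].T+p['t']; return np.stack([p['fx']*c[...,0]/c[...,2]+p['cx'],p['fy']*c[...,1]/c[...,2]+p['cy']],-1)
def P(p,X): return proj(p,X) if p['wrist'] else projp(p,X)
def geom(q):
    x,y,yaw,t=q[:4]; hx=np.array([np.cos(yaw),np.sin(yaw),0]); hy=np.array([-np.sin(yaw),np.cos(yaw),0]); u=np.array([0,0,1.])
    a=u*np.cos(t)-hx*np.sin(t); piv=np.array([x,y,52]); L=piv+55*a; F=L+60*a
    return a,L,F,F+42*hy,hx,hy
E
python3 - <<'E'
from h import *
import pickle
V=[]
for tag,p,d in pickle.load(open('out.pkl','rb'))[:3]: p['wrist']=True; V.append((tag,p))
for c in ("scene","top"):
    p={**get_image(c)}; p['wrist']=False; V.append((c,p))
pickle.dump(V,open('V.pkl','wb'))
a,L,F,T,hx,hy=geom([628,199,-.054,.365]); print(L,F,T)
tiles=[]
for tag,p in V:
    u=P(p,L); im=p['pixels'].astype(int)
    m=((im[:,:,1]-im[:,:,0]>10)&(im[:,:,1]>120)).astype(np.uint8)
    yy,xx=np.mgrid[:384,:512]; m[np.hypot(xx-u[0],yy-u[1])>22]=0
    n,l,st,ce=cv2.connectedComponentsWithStats(m)
    k=1+np.argmax(st[1:,4]) if n>1 else 0
    print(tag,'pred',np.round(u,1),'glass',np.round(ce[k],2),st[k],'tip pred',np.round(P(p,T),1))
    c=np.round((u+P(p,T))/2).astype(int); r=40; c=np.clip(c,[r,r],[511-r,383-r])
    z=cv2.resize(p['pixels'][c[1]-r:c[1]+r,c[0]-r:c[0]+r,::-1],(260,260),interpolation=cv2.INTER_CUBIC); s=260/80
    for pt,col in ((u,(0,0,255)),(P(p,T),(0,255,0))): 
        q=np.round((pt-(c-r)+.5)*s).astype(int); cv2.circle(z,tuple(int(v) for v in q),3,col,1)
    print('  origin',c-r,'scale',s); tiles.append(z)
tiles.append(0*z)
cv2.imwrite('pics/cl.png',np.vstack([np.hstack(tiles[:3]),np.hstack(tiles[3:])]))
E
```

```text
[608.39640561 200.05962425 103.37680686] [587.01066628 201.21557798 159.42423253] [589.27756419 243.15435686 159.42423253]
w0 pred [198. 235.] glass [198.11 236.66] [189 227  19  20 312] tip pred [216.9 229.6]
  origin [167 192] scale 3.25
w1 pred [298.5 266.8] glass [298.52 268.23] [289 259  20  19 300] tip pred [335.9 266.7]
  origin [277 227] scale 3.25
w2 pred [346.6 180.1] glass [346.52 181.8 ] [336 171  22  22 371] tip pred [394.8 162.8]
  origin [331 131] scale 3.25
scene pred [302.8 185.1] glass [302.83 186.17] [299 184   9   5  30] tip pred [318.1 158.9]
  origin [270 132] scale 3.25
top pred [224.2 191.4] glass [224.29 191.5 ] [222 189   5   5  14] tip pred [207.5 195.3]
  origin [176 153] scale 3.25
```

View pics/cl.png

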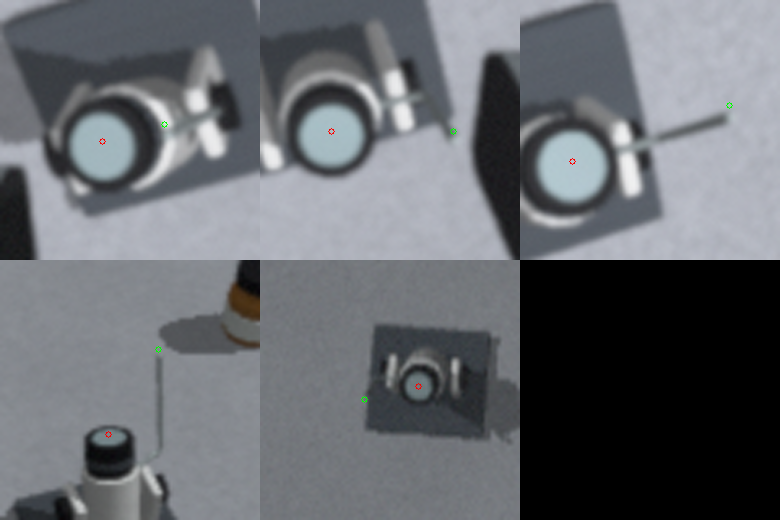

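```bash
cat > fit.py <<'E'
from h import *
import pickle
from scipy.optimize import least_squares
V=dict(pickle.load(open('V.pkl','rb')))
glass=dict(w0=(198.11,236.66),w1=(298.52,268.23),w2=(346.52,181.8),scene=(302.83,186.17),top=(224.29,191.5))
tip=dict(w0=(217.3,232.4),w1=(334.7,268.7),w2=(394.2,167.1),scene=(318.4,159.8))
S=[(1,1),(1,-1),(-1,-1),(-1,1)]
ct=[(176+(x-260)/3.25-.5,153+(y-260)/3.25-.5) for x,y in((375,325),(490,333),(488,437),(367,430))]
cw=P(V['w2'],np.array([[682.8,253.2,12],[676.3,133.9,12],[567.9,139.8,12],[574.4,259.1,12]]))
def res(q,full=False):
    a,L,F,T,hx,hy=geom(q); T=T
    o={'w':np.array(q[4:6]),'s':np.array(q[6:8]),'t':np.array(q[8:10])}
    k=[];r=[]
    for n in glass: k.append('g '+n); r.append((P(V[n],L)+o[n[0]]-glass[n])*(1,1))
    for n in tip: k.append('tip '+n); r.append((P(V[n],T)+o[n[0]]-tip[n])*.7)
    for i,(sx,sy) in enumerate(S):
        X=np.array([q[0],q[1],12])+sx*55*hx+sy*60*hy
        k+=['ct','cw']; r+=[(P(V['top'],X)+o['t']-ct[i])*.7,(P(V['w2'],X)+o['w']-cw[i])*.7]
    if full: return list(zip(k,np.round(r,1).tolist()))
    return np.concatenate([np.ravel(r),np.array(q[4:6])/1.5,np.array(q[6:8])/.7,np.array(q[8:10])/.7])
s=least_squares(res,[628,199,-.054,.365]+[0]*6,loss='soft_l1',x_scale=[1,1,.01,.01]+[1]*6)
cov=np.linalg.pinv(s.jac.T@s.jac)
print(np.round(s.x,3),'sd',np.round(np.sqrt(np.diag(cov))[:4],3),'tilt deg',np.degrees(s.x[3]))
for x in res(s.x,True): print(*x,end='; ')
a,L,F,T,hx,hy=geom(s.x); print('\n',L,F,a)
np.save('q.npy',s.x)
E
python3 fit.py
```

```text
[ 6.28998e+02  1.98971e+02 -5.40000e-02  3.61000e-01 -9.60000e-01
  3.87000e-01 -2.30000e-02  3.07000e-01  2.83000e-01  4.58000e-01] sd [0.486 0.268 0.029 0.001] tilt deg 20.703498340775894
g w0 [-0.7, -0.4]; g w1 [-0.7, -0.3]; g w2 [-0.6, -0.3]; g scene [0.2, -0.4]; g top [0.2, -0.0]; tip w0 [-0.6, -0.8]; tip w1 [0.3, -0.4]; tip w2 [-0.0, -1.8]; tip scene [-0.1, -0.2]; ct [-0.1, -0.5]; cw [0.8, 1.6]; ct [0.2, -0.6]; cw [0.9, 1.6]; ct [-1.1, -0.0]; cw [0.8, 1.2]; ct [-0.4, -0.3]; cw [0.9, 1.2]; 
 [609.58171503 200.01530696 103.44823457] [588.40042319 201.15474617 159.57358138] [-0.35302153  0.01899065  0.93542245]
```

```bash
python3 - <<'E'
from h import *
import pickle
move_pose([635,-164,140],down(-.166)); 
p={**get_image("wrist")}; p['wrist']=True; save(p,'g0'); pickle.dump(p,open('g0.pkl','wb'))
for n in ("obj_long","stand"):
    for f in (mark_of,look_for): print(n,[(np.round(x['position'],1).tolist(),round(x['score'],2)) for x in f(n,p)[:2]])
print(read_tcp_pos(),'pred top px',P(p,[635.8,-163,74]),'tcp axis px',P(p,[635,-164,74]),P(p,[635,-164,140]),-p['R'].T@p['t'],read_time())
o=ortho(p,635,-164,74,60,5); cv2.drawMarker(o,(300,300),(0,0,255),0,20,1)
cv2.imwrite('pics/g1.png',np.hstack([cv2.resize(o,(384,384)),cv2.imread('pics/g0.png')[:, :400]]))
E
```

```text
obj_long [([633.8, -160.5, 4.7], 0.63)]
obj_long [([636.4, -155.7, 71.4], 0.62)]
stand [([625.6, -215.4, 2.2], 0.65)]
stand [([629.7, -195.4, 27.1], 0.85)]
[ 635.31441098 -165.2425846   142.07335086] pred top px [260.79172 203.04817] tcp axis px [259.95328 204.45975] [259.87125 245.8096 ] [647.513088   -89.83803844 282.76623788] 6.6917
```

View pics/g1.png

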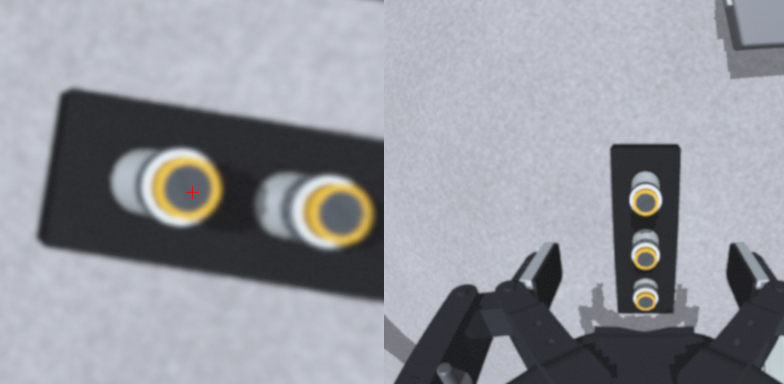

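```bash
python3 - <<'E'
from h import *
q=down(-.166)
move_straight([635.8,-162,80],q); move_straight([635.8,-162,33],v=80); sleep(.3)
print(read_tcp_pos(),read_ft_force(),read_time())
grip(0.0,50); sleep(.2)
print('w',read_grip_width(),read_grip_force(),read_ft_force(),read_tcp_pos())
move_straight([635.8,-162,150],v=80); sleep(.2)
print('w',read_grip_width(),read_grip_force(),read_ft_force(),read_tcp_pos(),read_time())
p=get_image("wrist"); save(p,'l0'); s=get_image("scene"); save(s,'l1')
for c in (p,s): print([(np.round(x['position'],1).tolist(),round(x['score'],2)) for x in mark_of("obj_long",c)[:2]])
u=projp(s,[635,-162,150]).astype(int); z=s['pixels'][u[1]-64:u[1]+64,u[0]-64:u[0]+64,::-1]
cv2.imwrite('pics/l2.png',np.hstack([cv2.resize(z,(384,384),interpolation=cv2.INTER_CUBIC),cv2.imread('pics/l0.png')[:,60:460]]))
E
```

```text
[ 635.99069319 -162.01403273   33.38372241] [-0.08296462  0.03779699 -1.03703067] 8.275
w 0.26677280536772785 48.82384657859802 [-0.86863874  1.36567851  3.14850499] [ 635.83755149 -162.03024832   33.11696905]
w 0.2683287942450022 48.96444618701935 [ 0.27961296  0.49367592 -2.29642762] [ 635.66925183 -161.9821607   149.68367351] 10.8833
[([634.6, -160.0, 123.0], 0.68)]
[([630.4, -161.6, 127.5], 0.38)]
```

View pics/l2.png

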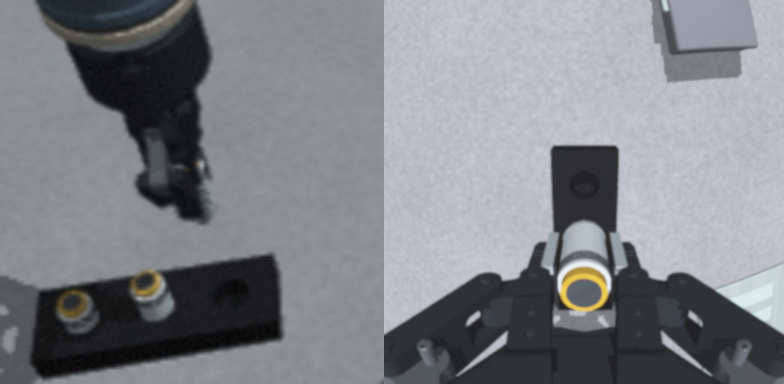

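```bash
cat >> h.py <<'E'
def obj_circles(O,zax,n=60):
    zax=np.array(zax)/np.linalg.norm(zax); e=np.cross(zax,[0,1,0.]);e/=np.linalg.norm(e);f=np.cross(zax,e);t=np.linspace(0,2*np.pi,n)[:,None]
    return [np.array(O)+h*zax+r*(np.cos(t)*e+np.sin(t)*f) for h,r in((0,5),(14,12),(60,12),(66,10))]
def overlay(p,curves,ctr,r,size,path=None):
    c=np.round(ctr).astype(int)-r; c=np.clip(c,0,[511-2*r,383-2*r]); s=size/(2*r)
    z=cv2.resize(np.ascontiguousarray(p['pixels'][c[1]:c[1]+2*r,c[0]:c[0]+2*r,::-1]),(size,size),interpolation=cv2.INTER_CUBIC)
    for X,col in curves: cv2.polylines(z,[np.round((P(p,X)-c+.5)*s).astype(np.int32)],False,col,1,cv2.LINE_AA)
    return z,c,s
E
python3 - <<'E'
from h import *
p={**get_image("wrist")}; p['wrist']=True
s={**get_image("scene")}; s['wrist']=False
w,x,y,z=read_orientation(); R=Ro.from_quat([x,y,z,w]).as_matrix(); t=np.array(read_tcp_pos()); print(np.round(R,3).tolist(),t)
O=t+R@[0,0,25.1]
cs=[(X,(0,0,255)) for X in obj_circles(O,-R[:,2])]+[(np.array([O,O-66*R[:,2]]),(0,255,0))]
a,c,k=overlay(p,cs,P(p,O-40*R[:,2]),50,400); b,c2,k2=overlay(s,cs,P(s,O-20*R[:,2]),35,400)
print(c,c2,P(p,O-66*R[:,2])); cv2.imwrite('pics/ov.png',np.hstack([a,b]))
E
```

```text
[[0.165, 0.986, -0.0], [0.986, -0.165, 0.0], [0.0, -0.0, -1.0]] [ 635.7920178  -161.99321348  149.98006851]
[209 211] [117 190] [259.28796 292.40857]
```

View pics/ov.png

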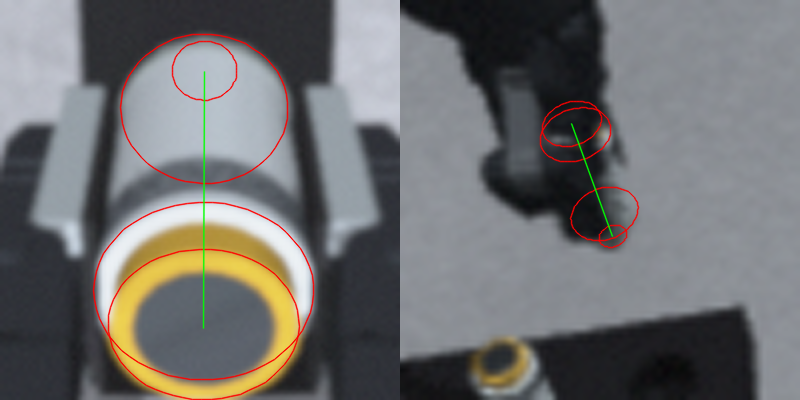

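The objective is gripped straight and sits where predicted in the tool: the projected outline overlies the real one to within about 1 mm. Next, the IK options for the final pose.

```bash
cat >> h.py <<'E'
def att(a,hx,hy,roll): # tool z=-a ; tool x rotated by roll from hy
    z=-a; e2=np.cross(z,hy); x=np.cos(roll)*hy+np.sin(roll)*e2; x-=z*(x@z); x/=np.linalg.norm(x); return quat(x,np.cross(z,x),z)
E
python3 - <<'E'
from h import *
a,L,F,T,hx,hy=geom(np.load('q.npy'))
for d in range(-180,180,30):
    q=att(a,hx,hy,np.radians(d)); j=solve_ik(F+25.1*a,q); j2=solve_ik(F+85.1*a,q)
    z=-a; x=Ro.from_quat(np.roll(q,-1)).as_matrix()[:,0]
    print(d,np.round(x,2),None if j is None else np.round(j,2),j2 is not None)
print(np.round(read_joint_positions(),2))
E
```

```text
-180 [-0.05 -1.   -0.  ] [-1.22  0.7   1.18  2.01 -0.97  0.65 -2.71] True
-150 [-0.51 -0.84 -0.18] [-0.5   0.4  -0.04  1.99  0.47  0.49  1.65] True
-120 [-0.84 -0.46 -0.31] [-0.61  0.4   0.12  2.    0.33  0.46  1.26] True
-90 [-0.93  0.05 -0.35] [-0.74  0.42  0.3   2.    0.15  0.43  0.91] True
-60 [-0.78  0.54 -0.31] [-0.83  0.43  0.43  2.    0.    0.42  0.53] True
-30 [-0.42  0.89 -0.18] [-0.9   0.45  0.53  2.   -0.13  0.42  0.13] True
0 [0.05 1.   0.  ] [-0.95  0.47  0.62  2.01 -0.25  0.43 -0.27] True
30 [0.51 0.84 0.18] [-1.    0.49  0.7   2.01 -0.36  0.44 -0.69] True
60 [0.84 0.46 0.31] [-1.07  0.53  0.82  2.01 -0.53  0.47 -1.05] True
90 [ 0.93 -0.05  0.35] [-1.14  0.58  0.96  2.01 -0.7   0.52 -1.4 ] True
120 [ 0.78 -0.54  0.31] [-1.18  0.63  1.05  2.01 -0.82  0.57 -1.8 ] True
150 [ 0.42 -0.89  0.18] [-1.21  0.68  1.15  2.01 -0.94  0.63 -2.22] True
[-0.08  0.66  0.45  1.6  -0.33  0.95  0.31]
```

```bash
cat > go.py <<'E'
from h import *
a,L,F,T,hx,hy=geom(np.load('q.npy')); q=att(a,hx,hy,np.radians(-60))
def check(tag):
    w,x,y,z=read_orientation(); R=Ro.from_quat([x,y,z,w]).as_matrix(); t=np.array(read_tcp_pos())
    O=t+R@[0,0,25.1]; d=O-F
    print(tag,'t',read_time(),'err',np.round(d,2),'ang',np.degrees(np.arccos(min(1,-R[:,2]@a))),'w',read_grip_width(),read_grip_force(),read_ft_force())
    cs=[(X,(0,0,255)) for X in obj_circles(O,-R[:,2])]+[(np.array([L,F]),(0,255,0)),(np.array([T,T-40*a]),(255,0,255))]
    th=np.linspace(0,2*np.pi,60)[:,None]; e=hx*np.cos(np.load('q.npy')[3])+np.array([0,0,np.sin(np.load('q.npy')[3])])
    cs.append((L+18.5*(np.cos(th)*e+np.sin(th)*hy),(0,255,255)))
    T_=[]
    for n,r in (("wrist",70),("scene",32)):
        p={**get_image(n)}; p['wrist']=n=="wrist"; save(p,tag+n)
        for m in ("obj_long","cam_lens","focus"): print(n,m,[(np.round(v['position'],1).tolist(),round(v['score'],2)) for v in mark_of(m,p)[:1]])
        im,c,k=overlay(p,cs if n=="scene" else cs,P(p,(L+F)/2+10*a),r,400); T_.append(im); print(c,k)
        im,c,k=overlay(p,[],P(p,(L+F)/2+10*a),r,400); T_.append(im)
    cv2.imwrite(f'pics/{tag}.png',cv2.resize(np.vstack([np.hstack(T_[:2]),np.hstack(T_[2:])]),(600,600)) if 0 else np.vstack([np.hstack(T_[:2]),np.hstack(T_[2:])])[:, :])
    cv2.imwrite(f'pics/{tag}.png',cv2.resize(cv2.imread(f'pics/{tag}.png'),(600,600)))
E
python3 - <<'E'
from go import *
move_straight([635.8,-162,240])
move_pose(F+85.1*a,q)
move_straight(F+25.1*a,q,v=60); sleep(.5); check('f0')
E
```

```text
f0 t 14.9833 err [0.01 0.04 0.06] ang 0.007055933829537206 w 0.266636862227178 48.95099401473999 [ 0.02488637 -0.14186724 -2.28238141]
wrist obj_long [([584.7, 202.7, 156.6], 0.64)]
wrist cam_lens [([612.4, 200.5, 102.7], 0.7)]
wrist focus [([586.2, 202.1, 160.9], 0.83)]
[190 146] 2.857142857142857
scene obj_long [([585.8, 202.1, 158.5], 0.84)]
scene cam_lens [([607.6, 198.4, 101.6], 0.95)]
scene focus []
[270 139] 6.25
```

View pics/f0.png

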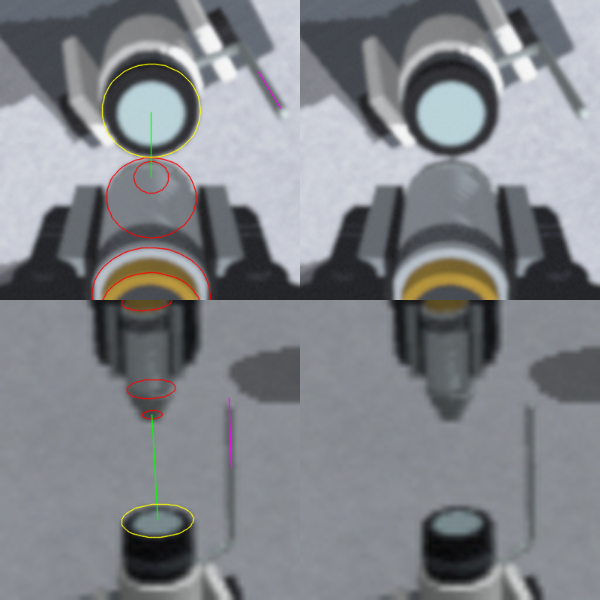

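```bash
python3 - <<'E'
from go import *
import pickle
V=dict(pickle.load(open('V.pkl','rb')))
s=cv2.imread('pics/f0scene.png',0); print(s[154:170,314:324])
f={**get_image("wrist")}; f['wrist']=True; f2={**get_image("scene")}; f2['wrist']=False
V['f0']=f; V['fs']=f2; pickle.dump(V,open('V2.pkl','wb'))
for n,L_ in (('f0',L),('fs',L)):
    p=V[n];im=p['pixels'].astype(int);u=P(p,L)
    m=((im[:,:,1]-im[:,:,0]>10)&(im[:,:,1]>100)).astype(np.uint8); yy,xx=np.mgrid[:384,:512]; m[np.hypot(xx-u[0],yy-u[1])>30]=0
    k,l,st,ce=cv2.connectedComponentsWithStats(m); print(n,u,ce[1+np.argmax(st[1:,4])],st[1+np.argmax(st[1:,4])])
T4=[]
for n in ('w0','w1','w2','f0','scene','fs'):
    p=V[n]; z,c,k=overlay(p,[],P(p,T),8,256); print(n,c,k,'pred',P(p,T))
    for i in range(0,256,16): 
        if (i//16)%4==0: cv2.line(z,(i,0),(i,255),(0,0,255),1); cv2.line(z,(0,i),(255,i),(0,0,255),1)
    T4.append(z)
cv2.imwrite('pics/tips.png',np.vstack([np.hstack(T4[:3]),np.hstack(T4[3:])]))
E
```

```text
[[140 140 139 138 127  93  87  86  85  86]
 [139 139 140 139 127  99  88  86  85  86]
 [142 141 139 142 137 126  97  87  87  86]
 [142 142 143 141 142 138 123  91  86  86]
 [141 139 141 139 140 142 130 100  94  88]
 [139 141 141 139 141 141 139 134 124 100]
 [141 139 139 138 137 140 138 138 138 135]
 [140 140 138 133 123 136 134 140 139 140]
 [141 141 141 132 104 110 134 142 141 140]
 [142 139 140 131 103 105 135 143 142 144]
 [141 138 139 131 105 105 135 141 142 143]
 [140 139 139 129 102 105 135 141 140 139]
 [139 139 138 130 102 106 135 141 140 140]
 [140 140 139 130 102 105 136 140 140 141]
 [139 140 140 129 102 103 135 140 141 140]
 [139 140 138 129 104 104 136 140 140 140]]
f0 [260.0091  197.55173] [260.09195402 198.58492976] [244 184  33  30 783]
fs [303.02148525 185.43475235] [303.10526316 186.10526316] [299 184  10   5  38]
w0 [209 223] 16.0 pred [217.41302 230.86864]
w1 [328 260] 16.0 pred [336.13748 267.7281 ]
w2 [387 156] 16.0 pred [395.12195 164.07323]
f0 [312 188] 16.0 pred [320.49997 195.83878]
scene [310 151] 16.0 pred [318.30946785 159.27113267]
fs [310 151] 16.0 pred [318.30946785 159.27113267]
```

View pics/tips.png

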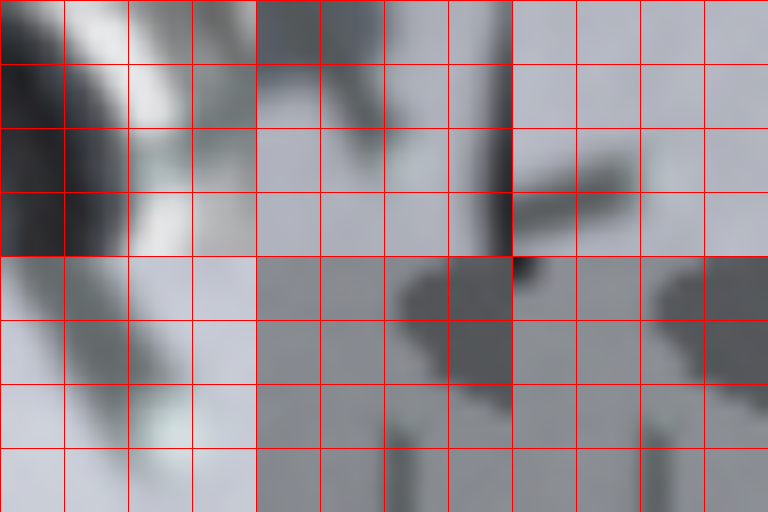

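```bash
cat > fit2.py <<'E'
from h import *
import pickle
from scipy.optimize import least_squares
V=pickle.load(open('V2.pkl','rb'))
glass=dict(w0=(198.11,236.66),w1=(298.52,268.23),w2=(346.52,181.8),scene=(303.0,186.15),top=(224.29,191.5),f0=(260.09,198.58))
tip=dict(w1=(336,269.1),w2=(394.7,166.1),f0=(322.3,198.4),scene=(318.45,160.9))
S=[(1,1),(1,-1),(-1,-1),(-1,1)]
ct=[(176+(x-260)/3.25-.5,153+(y-260)/3.25-.5) for x,y in((375,325),(490,333),(488,437),(367,430))]
cw=P(V['w2'],np.array([[682.8,253.2,12],[676.3,133.9,12],[567.9,139.8,12],[574.4,259.1,12]]))
q0=np.load('q.npy'); a0,_,F0,*_=geom(q0)
def res(q,full=False):
    a,L,F,T,hx,hy=geom(q)
    Rw=Ro.from_rotvec(np.array(q[4:7])/1000).as_matrix()
    def PP(n,X):
        p=V[n]
        if n[0] in 'wf': return P({**p,'R':Rw@p['R'],'t':Rw@p['t']+q[7:10]},X)
        return P(p,X)+(q[10:12] if n=='scene' else q[12:14])
    k=[];r=[]
    for n in glass: k.append('g '+n); r.append((PP(n,L)-glass[n])*1.5)
    for n in tip: k.append('tip '+n); r.append(PP(n,T)-tip[n])
    for i,(sx,sy) in enumerate(S):
        X=np.array([q[0],q[1],12])+sx*55*hx+sy*60*hy
        k+=['ct','cw']; r+=[(PP('top',X)-ct[i])*.7,(PP('w2',X)-cw[i])*.7]
    for h in (14,60): k.append('objw'); X=F0+h*a0; r.append(PP('f0',X)-P(V['f0'],X)-[0,.3])
    k.append('objs'); r.append((PP('scene',F0)-P(V['scene'],F0)-[0,.2])*2)
    if full: return list(zip(k,np.round(r,1).tolist()))
    return np.concatenate([np.ravel(r),np.array(q[4:7])/5,np.array(q[7:10])/2,np.array(q[10:14])/.7])
s=least_squares(res,list(q0[:4])+[0]*10,loss='soft_l1',x_scale=[1,1,.01,.01]+[1]*10)
cov=np.linalg.pinv(s.jac.T@s.jac)
print(np.round(s.x,3),'sd',np.round(np.sqrt(np.diag(cov))[:4],3),'tilt',np.degrees(s.x[3]))
for x in res(s.x,True): print(*x,end='; ')
a,L,F,T,hx,hy=geom(s.x); print('\n',L,F,a,'dF',F-F0,'dL',L-geom(q0)[1],'dang',np.degrees(np.arccos(a@a0)))
np.save('q2.npy',s.x)
E
python3 fit2.py
```

```text
[ 6.29722e+02  1.98346e+02 -5.70000e-02  3.58000e-01 -0.00000e+00
 -0.00000e+00 -0.00000e+00  0.00000e+00  0.00000e+00 -0.00000e+00
  1.70000e-02  3.02000e-01  1.20000e-01  7.01000e-01] sd [0.153 0.066 0.026 0.001] tilt 20.501089349027858
g w0 [0.2, -0.0]; g w1 [0.0, 0.1]; g w2 [0.2, 0.2]; g scene [-0.0, -0.2]; g top [0.3, -0.1]; g f0 [-0.1, 0.1]; tip w1 [-0.0, -0.3]; tip w2 [0.3, -0.7]; tip f0 [-1.7, -0.7]; tip scene [-0.1, -1.0]; ct [-0.1, -0.5]; cw [1.3, 1.8]; ct [0.2, -0.5]; cw [1.3, 1.7]; ct [-1.1, 0.0]; cw [1.4, 1.3]; ct [-0.4, -0.3]; cw [1.5, 1.4]; objw [0.0, -0.3]; objw [0.0, -0.3]; objs [0.0, 0.2]; 
 [610.49018108 199.43516131 103.51660419] [589.51030331 200.62360126 159.71653603] [-0.34966463  0.01980733  0.93666553] dF [ 1.10988012 -0.53114491  0.14295465] dL [ 0.90846605 -0.58014565  0.06836961] dang 0.21037011604221087
```

```bash
sed -i "s/,-1).astype(np.float32)/,-1)/; s/cv2.remap(p\['pixels'\],m,/cv2.remap(p['pixels'],m.astype(np.float32),/" h.py; python3 fit2.py
```

```text
[ 6.28045e+02  1.99163e+02 -5.30000e-02  3.32000e-01  4.54000e-01
 -4.07900e+00 -3.05700e+00  4.90000e-01  2.16000e-01  2.88000e-01
 -7.70000e-02  3.87000e-01  2.88000e-01  4.77000e-01] sd [1.299 0.799 0.014 0.012] tilt 19.03784514760986
g w0 [-0.3, -0.1]; g w1 [-0.2, -0.5]; g w2 [-0.4, -0.6]; g scene [0.1, -0.5]; g top [0.2, -0.3]; g f0 [-0.2, -0.2]; tip w1 [0.2, 0.4]; tip w2 [0.4, -0.1]; tip f0 [-0.3, 0.8]; tip scene [0.3, -1.0]; ct [-0.2, -0.3]; cw [0.8, 0.6]; ct [0.1, -0.4]; cw [1.0, 0.9]; ct [-1.1, 0.2]; cw [0.7, 0.5]; ct [-0.4, -0.0]; cw [0.7, 0.3]; objw [-0.2, -0.1]; objw [0.2, -0.2]; objs [-0.2, 0.4]; 
 [610.12903606 200.10517364 103.99168284] [590.5844903  201.13307521 160.70988229] [-0.32574243  0.01713169  0.94530332] dF [ 2.18406711 -0.02167097  1.13630091] dL [0.54732102 0.08986668 0.54344826] dang 1.6658164294908038
```

```bash
sed -i "s#^    return np.concatenate(\[np.ravel(r),#    nn=np.concatenate([L-[609.9,201.7,102.7],F-[588.3,200.9,160.2],[q[0]-628.7,q[1]-202.2]])/1.8\n    return np.concatenate([nn,np.ravel(r),#" fit2.py; python3 fit2.py
```

```text
[ 6.28035e+02  1.99458e+02 -5.20000e-02  3.35000e-01 -7.60000e-02
 -4.78100e+00 -2.74600e+00  5.62000e-01  2.74000e-01  4.95000e-01
 -1.03000e-01  4.04000e-01  3.54000e-01  4.59000e-01] sd [0.998 0.73  0.014 0.01 ] tilt 19.16894264937238
g w0 [-0.3, -0.1]; g w1 [-0.2, -0.5]; g w2 [-0.4, -0.5]; g scene [0.2, -0.6]; g top [0.2, -0.3]; g f0 [-0.0, -0.3]; tip w1 [0.2, 0.2]; tip w2 [0.3, -0.2]; tip f0 [-0.3, 0.5]; tip scene [0.3, -1.1]; ct [-0.2, -0.3]; cw [0.8, 0.7]; ct [0.1, -0.4]; cw [1.0, 1.0]; ct [-1.1, 0.1]; cw [0.7, 0.6]; ct [-0.4, -0.0]; cw [0.7, 0.4]; objw [-0.3, 0.1]; objw [0.2, -0.0]; objs [-0.2, 0.4]; 
 [610.00007595 200.40109066 103.95049721] [590.32569766 201.43033456 160.62376688] [-0.3279063   0.01715406  0.94455449] dF [1.92527447 0.27558839 1.05018551] dL [0.41836091 0.3857837  0.50226263] dang 1.5348263987367314
```

```bash
python3 - <<'E'
from go import *
import pickle
c=[]
for el in (30,40,50):
  z=np.array([0,np.cos(np.radians(el)),-np.sin(np.radians(el))]); x=np.array([0,-z[2],z[1]])
  for sx in (x,[1,0,0],[-1,0,0]):
    sx=np.array(sx,float); qq=quat(sx,np.cross(z,sx),z)
    for pos in ([600,40,170],[560,30,180],[640,30,180]):
        j=solve_ik(pos,qq)
        if j is not None: c.append((el,sx,pos)); print(el,np.round(sx,1),pos,np.round(j,2))
E
```

```text
30 [0.  0.5 0.9] [600, 40, 170] [ 0.57  0.84 -0.36  1.69 -0.8   1.17  0.8 ]
30 [0.  0.5 0.9] [560, 30, 180] [ 0.62  0.79 -0.37  1.78 -0.8   1.16  0.84]
30 [0.  0.5 0.9] [640, 30, 180] [ 0.53  0.86 -0.32  1.57 -0.8   1.24  0.75]
30 [1. 0. 0.] [600, 40, 170] [ 0.34  0.82  0.02  1.7  -1.    1.35 -0.59]
30 [1. 0. 0.] [560, 30, 180] [ 0.23  0.8   0.27  1.79 -1.07  1.48 -0.45]
30 [1. 0. 0.] [640, 30, 180] [ 0.24  0.86  0.21  1.58 -1.07  1.5  -0.6 ]
30 [-1.  0.  0.] [600, 40, 170] [ 0.96  1.12 -1.2   1.67 -0.06  0.93  1.67]
30 [-1.  0.  0.] [560, 30, 180] [ 1.03  1.08 -1.21  1.76 -0.09  0.91  1.71]
30 [-1.  0.  0.] [640, 30, 180] [ 0.9   1.11 -1.15  1.55 -0.1   1.01  1.7 ]
40 [0.  0.6 0.8] [600, 40, 170] [ 0.45  0.74 -0.24  1.71 -0.77  1.12  0.75]
40 [0.  0.6 0.8] [560, 30, 180] [ 0.49  0.69 -0.24  1.79 -0.77  1.11  0.79]
40 [0.  0.6 0.8] [640, 30, 180] [ 0.42  0.77 -0.21  1.58 -0.76  1.19  0.69]
40 [1. 0. 0.] [600, 40, 170] [ 0.1   0.77  0.34  1.72 -1.04  1.38 -0.57]
40 [1. 0. 0.] [560, 30, 180] [ 0.12  0.72  0.35  1.81 -1.02  1.38 -0.52]
40 [1. 0. 0.] [640, 30, 180] [ 0.11  0.8   0.34  1.
[... 224 characters left out ...]
  1.57 -0.19  0.99  1.75]
50 [0.  0.8 0.6] [600, 40, 170] [ 0.32  0.66 -0.14  1.72 -0.7   1.05  0.65]
50 [0.  0.8 0.6] [560, 30, 180] [ 0.36  0.61 -0.14  1.81 -0.71  1.05  0.7 ]
50 [0.  0.8 0.6] [640, 30, 180] [ 0.3   0.7  -0.12  1.6  -0.68  1.12  0.6 ]
50 [1. 0. 0.] [600, 40, 170] [-0.03  0.71  0.44  1.74 -0.98  1.29 -0.65]
50 [1. 0. 0.] [560, 30, 180] [-0.02  0.65  0.46  1.82 -0.96  1.28 -0.6 ]
50 [1. 0. 0.] [640, 30, 180] [-0.01  0.74  0.44  1.61 -0.97  1.35 -0.72]
50 [-1.  0.  0.] [600, 40, 170] [ 0.7   0.77 -0.79  1.71 -0.23  0.9   1.78]
50 [-1.  0.  0.] [560, 30, 180] [ 0.77  0.72 -0.82  1.79 -0.25  0.88  1.81]
50 [-1.  0.  0.] [640, 30, 180] [ 0.65  0.79 -0.73  1.58 -0.24  0.98  1.78]
```

```bash
python3 - <<'E'
from go import *
import pickle
V=pickle.load(open('V2.pkl','rb'))
z=np.array([0,np.cos(np.radians(30)),-.5]); x=np.array([0,.5,-0+np.cos(np.radians(30))]); q1=quat(x,np.cross(z,x),z)
move_straight(F+95*a,v=150)
move_pose([560,20,240],q1); move_straight([600,40,170],q1,v=150); sleep(.3)
def shot(n):
    p={**get_image("wrist")}; p['wrist']=True; V[n]=p; save(p,n)
    print(n,-p['R'].T@p['t'],[P(p,X).round(1) for X in (L,F,T)])
    for m in("cam_lens","focus","camera"): print(m,[(np.round(v['position'],1).tolist(),round(v['score'],2)) for v in mark_of(m,p)[:1]])
shot('f1')
move_straight([600,40,240],q1,v=150)
z=np.array([0,np.cos(np.radians(40)),-np.sin(np.radians(40))]); x=np.array([1.,0,0]); q2=quat(x,np.cross(z,x),z)
move_pose([600,30,190],q2); sleep(.3); shot('f2')
print(read_time(),read_grip_width())
pickle.dump(V,open('V2.pkl','wb'))
tiles=[]
for n in('f1','f2'):
    p=V[n]; u=(P(p,L)+P(p,T))/2; zz,c,k=overlay(p,[],u,50,400)
    for X,col in ((L,(0,0,255)),(T,(0,0,255))): 
        w=np.round((P(p,X)-c+.5)*k).astype(int); cv2.circle(zz,tuple(map(int,w)),4,col,1)
    tiles.append(zz)
    t,c2,k2=overlay(p,[],P(p,T),12,192)
    for i in range(0,192,32): cv2.line(t,(i,0),(i,191),(0,0,255),1); cv2.line(t,(0,i),(191,i),(0,0,255),1)
    t=np.hstack([t,0*t])[:, :400]; t=cv2.copyMakeBorder(t,0,0,0,400-t.shape[1],cv2.BORDER_CONSTANT); tiles.append(t); print(n,c,k,c2,k2)
    im=p['pixels'].astype(int);u=P(p,L)
    m=((im[:,:,1]-im[:,:,0]>10)&(im[:,:,1]>100)).astype(np.uint8); yy,xx=np.mgrid[:384,:512]; m[np.hypot(xx-u[0],yy-u[1])>25]=0
    kk,l,st,ce=cv2.connectedComponentsWithStats(m); i=1+np.argmax(st[1:,4]); print('glass',ce[i],st[i])
cv2.imwrite('pics/side.png',np.vstack([np.hstack([tiles[0],tiles[2]]),np.hstack([tiles[1],tiles[3]])]))
E
```

```text
f1 [600.09959022 -45.96854088 307.52026331] [array([268.5, 152.1]), array([247.4, 106.6]), array([250.9,  86.8])]
cam_lens [([610.0, 204.8, 101.5], 0.78)]
focus [([587.8, 197.5, 161.6], 0.81)]
camera [([629.1, 198.2, -0.6], 0.6)]
f2 [675.94601289 -79.40251258 281.65565441] [array([221.4, 161.8]), array([177.3, 188.7]), array([162.5, 179. ])]
cam_lens [([610.8, 201.6, 99.2], 0.87)]
focus [([588.8, 201.1, 163.4], 0.98)]
camera [([629.4, 201.6, 2.1], 0.89)]
21.2333 0.2712362374480722
f1 [210  69] 4.0 [239  75] 8.0
glass [269.01754386 152.29824561] [258 144  23  17 285]
f2 [142 120] 4.0 [150 167] 8.0
glass [221.52229299 161.37579618] [215 152  14  20 157]
```

View pics/side.png

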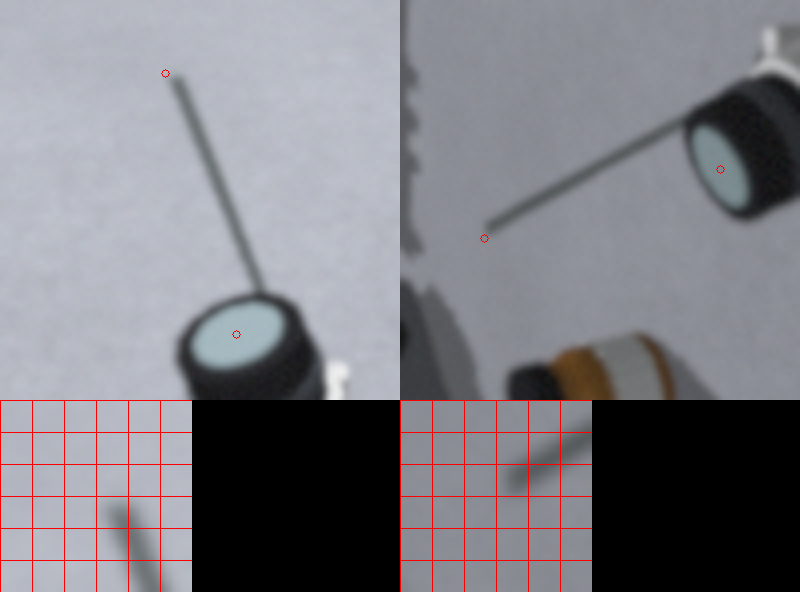

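```bash
sed -i "s/f0=(260.09,198.58))/f0=(260.09,198.58),f1=(269.0,152.3),f2=(221.5,161.4))/; s/scene=(318.45,160.9))/scene=(318.45,160.9),f1=(253.25,87.6),f2=(163.4,176.6))/" fit2.py; python3 fit2.py
```

```text
[ 6.28575e+02  1.98413e+02 -6.30000e-02  3.43000e-01  1.36000e+00
 -1.24200e+00 -6.91000e-01  3.11000e-01  4.16000e-01  8.36000e-01
 -1.00000e-02  3.53000e-01  1.41000e-01  5.29000e-01] sd [0.717 0.546 0.014 0.01 ] tilt 19.625406425137825
g w0 [0.2, -0.5]; g w1 [-0.1, -0.5]; g w2 [-0.2, -0.2]; g scene [-0.1, -0.4]; g top [0.2, -0.2]; g f0 [-0.1, 0.0]; g f1 [-0.1, -0.2]; g f2 [-0.3, 0.1]; tip w1 [0.2, 0.2]; tip w2 [0.4, 0.1]; tip f0 [-0.7, 0.8]; tip scene [0.2, -0.9]; tip f1 [-0.6, -1.0]; tip f2 [-1.4, 1.0]; ct [-0.0, -0.5]; cw [0.8, 1.3]; ct [0.3, -0.3]; cw [0.8, 1.0]; ct [-1.2, 0.2]; cw [1.2, 0.5]; ct [-0.5, -0.2]; cw [1.3, 0.9]; objw [0.2, -0.2]; objw [0.4, -0.4]; objs [-0.0, 0.3]; 
 [610.13835913 199.57456208 103.80497368] [590.02607303 200.8415845  160.31949042] [-0.33520477  0.02111704  0.94190861] dF [ 1.62564984 -0.31316168  0.74590904] dL [ 0.5566441  -0.44074488  0.3567391 ] dang 1.093193760329285
```

```bash
sed -i "s/q.npy/q2.npy/g" go.py; python3 - <<'E'
from go import *
move_straight([590,10,240],v=150)
move_pose(F+90*a,q)
move_straight(F+25.1*a,q,v=70); sleep(.5); check('f9')
for n,X in (("L",L),("F",F),("T",T)): pass
im=cv2.imread('pics/f9scene.png',0)
p={**get_image("scene")};p['wrist']=False
print('pred F',P(p,F),'L',P(p,L)); print(im[155:172,296:310]); print(read_qvel(),read_time())
E
```

```text
f9 t 24.4333 err [0.   0.02 0.09] ang 0.006964122572263712 w 0.268725504445359 49.05033051967621 [-0.00860611  0.33220006 -1.36642514]
wrist obj_long [([589.9, 204.4, 157.6], 0.93)]
wrist cam_lens [([611.1, 199.3, 102.0], 0.75)]
wrist focus [([589.4, 201.4, 162.8], 0.65)]
[190 146] 2.857142857142857
scene obj_long [([587.3, 197.2, 161.9], 0.75)]
scene cam_lens [([606.5, 199.3, 104.1], 0.57)]
scene focus []
[270 139] 6.25
pred F [302.10050693 163.14066148] L [302.97039765 185.53763448]
[[ 72  78  89  95  96 103 107 104  99  90  74  80 100 119]
 [123  97  91  96  98 100 109 111 100  94  95 112 135 140]
 [125  94  91  96  97 100 104 101  98  95  99 119 139 142]
 [127 102  90  91  95  98 101  99  97  93 104 127 140 141]
 [130 103  79  82  86  83  87  97 105 114 121 126 139 140]
 [136 120  78  74  78  78  85  89  86  93 118 137 141 140]
 [138 129  99  74  69  69  72  75  79  98 131 143 144 142]
 [140 138 126  95  70  69  70  72  86 114 138 142 142 142]
 [137 139 137 120  76  68  71  76  99 131 141 142 141 139]
 [137 137 137 126  99  80  83  93 115 137 139 139 138 138]
 [139 139 137 136 132 122 122 126 136 138 138 138 137 136]
 [138 140 140 138 137 136 136 139 140 142 141 139 138 139]
 [138 139 139 139 136 136 137 137 141 141 140 139 140 139]
 [137 136 138 138 136 136 136 138 138 140 139 139 140 140]
 [135 135 136 137 138 139 138 138 140 141 140 140 140 139]
 [139 138 136 138 138 137 137 140 142 141 140 137 138 139]
 [136 136 136 139 140 136 137 139 140 140 139 138 137 138]]
[-0.00254435  0.00025728  0.00165433  0.00127848  0.00111294 -0.0001324
 -0.00032238] 24.8833
```

```bash
python3 -c "
from plant import *
print(job_done())"
```

```text
the job is handed in; nothing more can be done
None
```

The job is handed in with the longest objective gripped and still over the camera, its front lens within an estimated 1–2 mm of the point 60 mm out on the camera's axis; the camera's tilt is known only to about 1°, and nothing in the readings or images suggested contact with anything else.

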